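# Run a fingertip along the tube stoppers

## Task

Close the row of sample tubes for the drying oven: starting at the stopper next to the rack's orange block, run your fingertips along the row and press each of the five blue stoppers fully home, one after the other, so that its red neck no longer shows. Do it in one pass, touching lightly and keeping the fingertips no more than a few centimetres above the row until the last stopper is home, then move clear of everything. Do not pull a stopper up, and leave the spare stopper, bottle, beaker and bowl where they stand.

Things in the scene. Friction and masses are not known exactly. Their poses are not given: they have to be found in the camera images.
- rack: Fixed tube rack, steel foot 100 x 235 mm on the bench, white deck with its top 64 mm above the bench. Five tubes with grey collars (26 mm diameter, flat rim 85 mm above the bench) stand in it in a shallow arc (radius 160 mm), 40 mm apart. Origin: centre of the rack's underside, on the bench; z up, y along the row. An orange block on the deck, top 82 mm above the bench, marks the first end (rack +y); the other end has no block. The rack may be turned to any direction.
- s1_top (a point): Centre of the flat top of stopper 1 (the one next to the orange block): blue round head, 25 mm diameter, 12 mm thick, on a red neck 18 mm in diameter. The top is about 105 mm above the bench at the start and 97 mm when fully home; it moves with the stopper.
- s2_top (a point): Centre of the flat top of stopper 2 (number 2 counted from the orange block): blue round head, 25 mm diameter, 12 mm thick, on a red neck 18 mm in diameter. The top is about 105 mm above the bench at the start and 97 mm when fully home; it moves with the stopper.
- s3_top (a point): Centre of the flat top of stopper 3 (number 3 counted from the orange block): blue round head, 25 mm diameter, 12 mm thick, on a red neck 18 mm in diameter. The top is about 105 mm above the bench at the start and 97 mm when fully home; it moves with the stopper.
- s4_top (a point): Centre of the flat top of stopper 4 (number 4 counted from the orange block): blue round head, 25 mm diameter, 12 mm thick, on a red neck 18 mm in diameter. The top is about 105 mm above the bench at the start and 97 mm when fully home; it moves with the stopper.
- s5_top (a point): Centre of the flat top of stopper 5 (the last, farthest from the orange block): blue round head, 25 mm diameter, 12 mm thick, on a red neck 18 mm in diameter. The top is about 105 mm above the bench at the start and 97 mm when fully home; it moves with the stopper.
- s1 (a joint): How far stopper 1 is pushed down, m: about 0 (-0.002 to 0.002) at the start, 8 mm of red neck showing; 0.008 fully home, the blue head resting on the collar's rim. Negative means pulled up. Friction 4 N (a little more when fast); it stays where it is left. Its tube stands on a spring cushion: above 6 N the tube sinks 1 mm per 3 N (at most 12 mm) and comes back up when released.
- s2 (a joint): How far stopper 2 is pushed down, m: about 0 (-0.002 to 0.002) at the start, 8 mm of red neck showing; 0.008 fully home, the blue head resting on the collar's rim. Negative means pulled up. Friction 4 N (a little more when fast); it stays where it is left. Its tube stands on a spring cushion: above 6 N the tube sinks 1 mm per 3 N (at most 12 mm) and comes back up when released.
- s3 (a joint): How far stopper 3 is pushed down, m: about 0 (-0.002 to 0.002) at the start, 8 mm of red neck showing; 0.008 fully home, the blue head resting on the collar's rim. Negative means pulled up. Friction 4 N (a little more when fast); it stays where it is left. Its tube stands on a spring cushion: above 6 N the tube sinks 1 mm per 3 N (at most 12 mm) and comes back up when released.
- s4 (a joint): How far stopper 4 is pushed down, m: about 0 (-0.002 to 0.002) at the start, 8 mm of red neck showing; 0.008 fully home, the blue head resting on the collar's rim. Negative means pulled up. Friction 4 N (a little more when fast); it stays where it is left. Its tube stands on a spring cushion: above 6 N the tube sinks 1 mm per 3 N (at most 12 mm) and comes back up when released.
- s5 (a joint): How far stopper 5 is pushed down, m: about 0 (-0.002 to 0.002) at the start, 8 mm of red neck showing; 0.008 fully home, the blue head resting on the collar's rim. Negative means pulled up. Friction 4 N (a little more when fast); it stays where it is left. Its tube stands on a spring cushion: above 6 N the tube sinks 1 mm per 3 N (at most 12 mm) and comes back up when released.
- spare: Loose spare stopper of the same look standing on the bench beside the rack, 30 mm tall, head 25 mm in diameter, 30 g. Origin: centre of its underside. Not part of the job.
- reagent: Loose amber bottle, 66 mm in diameter, 150 mm tall. Origin: centre of its underside. Bystander.
- beaker: Loose open glass beaker, 68 mm in diameter, 90 mm tall. Origin: centre of its underside. Bystander.
- mortar: Loose white ceramic bowl, 84 mm in diameter, 45 mm tall. Origin: centre of its underside. Bystander.

How it is judged:
By the outcome, as a careful person would: the job done as asked, in the order asked, and still so for the second after the job is handed in, with the robot touching nothing.
It also fails if it takes over 45 s, if anything falls off the work surface, if the arm or the gripper's body presses on something with over 40 N, if the wrist force passes 120 N, or if a joint passes its speed limit or range.

## Robot

A 7-joint arm with a two-finger parallel gripper is mounted at the origin on the work surface. World frame = base frame: x ahead of the robot, y to its left, z up, the work surface at z = 0. Lengths are in mm, angles in rad, forces in N, time in s.
With the tool pointing down it reaches from about 350 to 900 mm from the base axis. Payload 8.1 kg.
Tool frame: the origin (TCP) lies midway between the tips of the shut fingers; the grasp point (between the pads) lies 19 mm behind it; z points along the fingers, y is the direction in which the jaws open and shut (so a half turn about z gives the same grasp; the last joint's range is limited). The gripper opens to 92 mm and grips with 3 to 60 N. Pads are 19 mm wide; open, the fingers measure 130 mm over their backs; the gripper's body (75 mm by 190 mm) begins 47 mm behind the grasp point.
Start: joints at [1.198, 0.434, 0.025, 1.573, -0.012, 1.134, -0.075], TCP at [166.562, -602.411, 226.742] pointing down, gripper open.
Joint ranges: [-2.62, 2.62], [-0.44, 2.09], [-1.27, 1.32], [0.08, 2.57], [-1.32, 4.46], [0.12, 2], [-2.74, 2.74]. Speed limits (rad/s): [2.22, 2.22, 3.01, 3.01, 3.14, 3.14, 3.14].

## Interface

Orientations are given as [roll, pitch, yaw] about the fixed x, y, z axes, in that order (R = Rz(yaw) Ry(pitch) Rx(roll)).
In Python, from rig import r gives the robot as it stands. The module is installed in compiled form; this text tells all that it offers.
- The arm moves only by the tool play_rows, never from a script. Its argument "deltas" is a list of rows, each a list of 3 entries, a list of its own where there are three numbers: the turn, a rotation vector about the world's x, y, z in rad, then the shift along the world's x, y, z in mm, then the opening in per cent of the stroke, from 0 (shut) to 100 (fully open). A call has 1 to 12 rows; each row shifts and turns the pose as measured when the row begins; what a row does not reach is not made up. A row lasts 1/8 s, in which the tool goes at most 62.5 mm and 10.7 degrees, less where a joint would pass 70% of its speed; a pose out of reach is approached as far as the arm can. A call with a gripper value outside its range is refused whole. The fingers move at their own pace and stop on an object; "grip_force" is the grip in N (left out, the last holds). Time passes only in rows, so rows that do not move let the fingers close. It gives the time, the measured TCP pose, the force and the opening at its end, in the units of the state.
- r.state(): the state, without advancing time (a new reading comes with each control period).
- r.camera(name): name is "side" or "top"; returns a dict with "color" (480x640x3 uint8, red, green, blue), "fx", "fy", "cx", "cy" (pixels), "position" and "attitude" of the camera in the world. Camera axes: x right, y up, looking along -z (the intrinsics and any distortion apply to the point x, -y, -z); pixel columns grow to the right and rows downward; lengths in mm; the calibration is good to about 2 mm. A picture is of the moment at which its call begins. There is no depth.
- r.close_job(): hands the job in, once; it reports no verdict.
The state is a dict: "time_s": time; "joint_pos": joint angles; "qvel": joint speeds; "joint_torque": joint torques, N m; "ee_pos": TCP position; "orientation": TCP orientation; "contact_force": force on the tool from outside, world axes, zero at the start; "ft_torque": the same for the moment, N m; "finger_gap": finger opening in mm.
Only numpy, scipy, OpenCV 4.12 (cv2) and the standard library are available. Lean on these libraries where they do the work, as an engineer would, in place of code of your own. Each camera call takes 0.05 s, during which the arm holds its last target. There are 200 camera calls.

## Working session

There is one attempt and no reset: what is moved stays moved. The work goes in short steps, Python scripts to look and compute and a tool call to move; the robot and the scene stay as the last step left them, time stands still between calls to the robot, and variables do not carry over. Pictures are saved under pics/ and viewed, about 8 in all and at most 12, crops included, and the job is handed in when it is done.

Besides the shell and the picture viewer there is one more tool, called after "Request:" by a JSON object that holds its "api" and its "payload", one argument or row to a line. play_rows: Moves the arm, as the interface text tells. Its arguments: {"type":"object","properties":{"deltas":{"type":"array"},"grip_force":{"type":"number"}},"required":["deltas"]}

```bash
mkdir -p pics; python3 - <<'E'
from rig import r
import cv2
s=r.state()
print({k:s[k] for k in("time_s","ee_pos","orientation","contact_force","finger_gap")})
for n in("top","side"):
    c=r.camera(n); cv2.imwrite(f"pics/{n}0.png",c["color"][:,:,::-1]); print({k:v for k,v in c.items() if k!="color"})
E
```

```text
{'time_s': 0.0, 'ee_pos': array([ 166.37534035, -601.90822369,  225.9648727 ]), 'orientation': array([-3.14003091e+00,  1.36836364e-04,  2.69718883e-01]), 'contact_force': array([0.9134573 , 0.11093394, 0.0333661 ]), 'finger_gap': 91.69094295514354}
{'fx': 551.9837239137911, 'fy': 551.9837239137911, 'cx': 318.6780179149488, 'cy': 233.28820827106603, 'position': array([ 413.67673695,   13.73487298, 1232.49714551]), 'attitude': array([ 0.18413048, -0.02945945, -1.5487667 ])}
{'fx': 463.2414154637956, 'fy': 463.2414154637956, 'cx': 322.97094601733994, 'cy': 232.42360967363226, 'position': array([480.43325612, 741.58678673, 658.45149532]), 'attitude': array([ 0.91072974, -0.00499546, -2.9639374 ])}
```

View pics/top0.png

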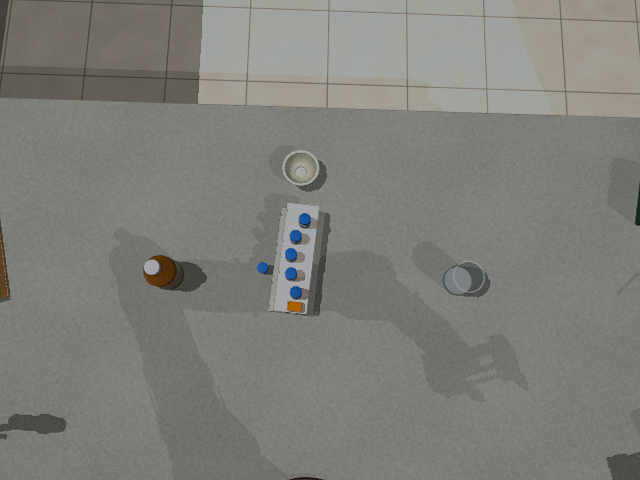

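View pics/side0.png

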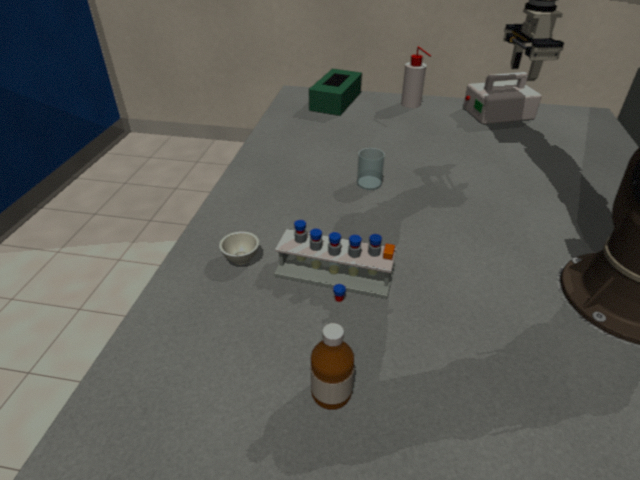

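The top view shows the orange block at (295,307), with stoppers running from (296,293) to (305,220). The bowl is at (301,168), the bottle at (160,270), the beaker at (465,280) and the spare at (263,268). The side view agrees. Next I'll measure.

```bash
cat > h.py <<'E'
from rig import r
import cv2, numpy as np
from scipy.spatial.transform import Rotation as Ro
def ray(c,u,v):
    d=np.array([(u-c["cx"])/c["fx"],-(v-c["cy"])/c["fy"],-1.])
    return Ro.from_euler("xyz",c["attitude"]).apply(d)
def onz(c,u,v,z):
    d=ray(c,u,v);p=c["position"];return p+d*(z-p[2])/d[2]
def blobs(c,lo,hi,amin=25):
    hsv=cv2.cvtColor(c["color"],cv2.COLOR_RGB2HSV)
    m=cv2.inRange(hsv,lo,hi)
    n,_,st,ce=cv2.connectedComponentsWithStats(m)
    return [(ce[i],st[i]) for i in range(1,n) if st[i,4]>=amin]
BLUE=((105,150,50),(125,255,255)); OR=((10,200,120),(20,255,255))
def tri(cs,uvs):
    A=np.zeros((3,3));b=np.zeros(3)
    for c,(u,v) in zip(cs,uvs):
        d=ray(c,u,v);d/=np.linalg.norm(d);M=np.eye(3)-np.outer(d,d);A+=M;b+=M@c["position"]
    return np.linalg.solve(A,b)
E
python3 - <<'E'
from h import *
T,S=r.camera("top"),r.camera("side")
np.set_printoptions(precision=1,suppress=True)
P=[]
for n,c in(("top",T),("side",S)):
    for nm,col in(("blue",BLUE),("or",OR)):
        for ce,st in blobs(c,*col):
            if 150<ce[1]<320 and 250<ce[0]<420: print(n,nm,ce,st,onz(c,*ce,99 if nm=="blue" else 80))
tb=sorted([ce for ce,_ in blobs(T,*BLUE) if 280<ce[0]<315 and 200<ce[1]<300],key=lambda q:-q[1])
sb=sorted([ce for ce,_ in blobs(S,*BLUE) if 280<ce[0]<400 and 200<ce[1]<270],key=lambda q:-q[0])
for a,b in zip(tb,sb): P.append(tri((T,S),(a,b)));print("tri",P[-1])
P=np.array(P);print(np.linalg.norm(np.diff(P[:,:2],axis=0),axis=1))
for k,uv,z in(("bowl",(301,168),45),("bottlecap",(152,267),150),("beaker",(470,278),90),("spare",(263,268),25)):print(k,onz(T,*uv,z))
E
```

```text
top blue [304.3 218.7] [299 213  11  12 101] [655.8  15.8  99. ]
top blue [295.2 235.4] [290 230  11  12 102] [619.7  33.9  99. ]
top blue [290.6 253.7] [286 248  11  12 101] [581.   42.2  99. ]
top blue [262.3 267.4] [257 262  11  11  93] [551.   99.5  99. ]
top blue [290.7 273. ] [285 268  12  11 104] [540.9  40.8  99. ]
top blue [295.4 291.8] [290 286  12  12 104] [502.4  29.9  99. ]
top or [294.2 305.9] [288 301  14  11 117] [474.7  31.8  80. ]
side blue [299.7 224.6] [295 220  11  10  89] [655.6  14.8  99. ]
side blue [315.5 233.7] [311 229  11  11  96] [618.7  38.3  99. ]
side blue [334.5 237.3] [329 232  12  12 101] [580.4  42.8  99. ]
side blue [354.7 239.9] [349 235  12  11 105] [540.6  43.6  99. ]
side blue [375.  239.1] [370 234  11  11 105] [502.3  34.   99. ]
side blue [339.  289.6] [334 284  12  12 112] [550.2 182.8  99. ]
side or [388.8 248.7] [384 244  10  10  80] [473.8  35.   80. ]
tri [502.6  29.9  95.8]
tri [541.   40.8  96.8]
tri [580.7  42.2  98.6]
tri [620.   34.   95.6]
tri [655.5  15.7  99.7]
[39.9 39.8 40.1 39.9]
bowl [783.   26.4  45. ]
bottlecap [540.  310.8 150. ]
beaker [ 540.8 -333.9   90. ]
spare [558.6 103.6  25. ]
```

Stopper spacing comes out at 39.8–40.1 mm, and triangulated head heights are 96–100 mm, so both agree with the spec. I'll approach at height with the fingers shut.

Request:
{"api": "play_rows", "payload": {
  "deltas": [
    [[0,0,-0.06],[20,40,0],0],
    [[0,0,-0.06],[26,50,0],0],
    [[0,0,-0.06],[26,50,0],0],
    [[0,0,-0.06],[26,50,0],0],
    [[0,0,-0.06],[26,50,0],0],
    [[0,0,-0.06],[26,50,0],0],
    [[0,0,0],[26,50,0],0],
    [[0,0,0],[26,50,0],0],
    [[0,0,0],[26,50,0],0],
    [[0,0,0],[26,50,0],0],
    [[0,0,0],[26,50,0],0],
    [[0,0,0],[26,50,0],0]
  ],
  "grip_force": 10
}}

```text
time_s: 1.7
ee_pos: [476.1, 3.6, 226.1]
orientation: [3.14, -0.003, -0.112]
contact_force: [1.4, -0.0, 0.6]
finger_gap: 0.7
```

Request:
{"api": "play_rows", "payload": {
  "deltas": [
    [[0,0,0],[16,16,-20],0],
    [[0,0,0],[10.5,10.5,-30],0],
    [[0,0,0],[0,0,-30],0],
    [[0,0,0],[0,0,-14],0],
    [[0,0,0],[0,0,0],0],
    [[0,0,0],[0,0,0],0]
  ]
}}

```text
time_s: 2.45
ee_pos: [505.7, 36.9, 131.1]
orientation: [-3.14, -0.006, -0.104]
contact_force: [0.8, 0.5, 0.8]
finger_gap: 0.4
```

```bash
python3 - <<'E'
from h import *
s=r.state();print(s["ee_pos"],s["orientation"],s["contact_force"])
T,S=r.camera("top"),r.camera("side")
a=cv2.resize(T["color"][190:330,220:360],(400,400),interpolation=2);b=cv2.resize(S["color"][150:290,270:410],(400,400),interpolation=2)
cv2.imwrite("pics/a1.png",np.hstack([a,b])[:,:,::-1])
E
```

```text
[505.73146651  36.88334025 131.0816538 ] [-3.14002881 -0.00589284 -0.10385372] [0.83013233 0.48964334 0.76013338]
```

View pics/a1.png

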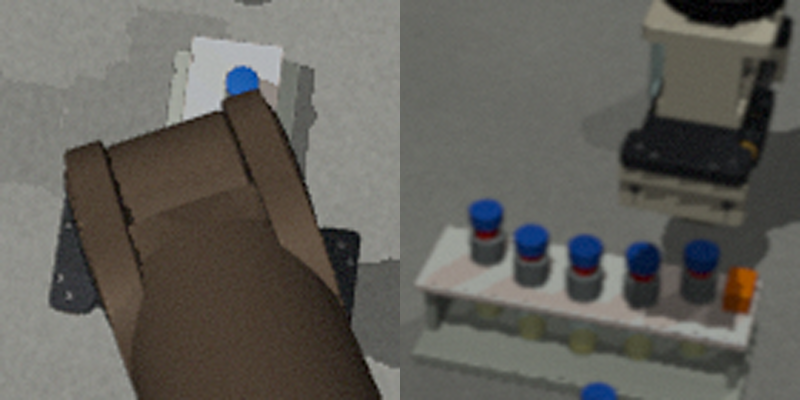

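```bash
python3 - <<'E'
from h import *
s=r.state();print(s["ee_pos"],s["orientation"],s["time_s"],s["joint_pos"])
S=r.camera("side")
R=Ro.from_euler("xyz",s["orientation"])
im=cv2.resize(S["color"][100:290,290:460],(680,760)[:2],interpolation=2)[:, :, ::-1].copy()
im=cv2.resize(im,(537,600))
k=537/170
Rc=Ro.from_euler("xyz",S["attitude"])
def px(p):
    q=Rc.inv().apply(p-S["position"]);return S["cx"]-S["fx"]*q[0]/q[2],S["cy"]+S["fy"]*q[1]/q[2]
for loc,col in(((0,0,0),(0,255,0)),((0,0,-19),(0,255,255)),((0,0,-66),(255,0,255)),((9.5,0,0),(0,255,0)),((-9.5,0,0),(0,255,0)),((37,-95,-66),(255,255,255)),((-37,-95,-66),(255,255,255)),((37,95,-66),(255,255,0)),((-37,95,-66),(255,255,0))):
    u,v=px(s["ee_pos"]+R.apply(loc)); cv2.circle(im,(int((u-290)*k),int((v-100)*600/190)),3,col,-1)
cv2.imwrite("pics/a2.png",im)
E
```

```text
[505.84421899  36.88740649 131.22949795] [-3.13994837 -0.00643008 -0.10390551] 2.55 [ 0.09822052  0.37826505 -0.35560007  1.9558722   0.17589061  0.83018939
 -2.02729846]
```

View pics/a2.png

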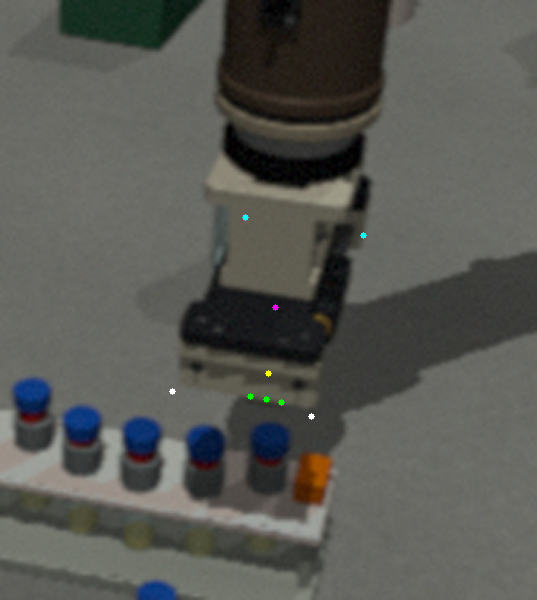

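The overlay puts the end of the gripper body, and the fingertips hidden behind it, where the state says they are. Next I'll centre on stopper 1 and come down.

Request:
{"api": "play_rows", "payload": {
  "deltas": [
    [[0,0,0],[-3,-7,0],0],
    [[0,0,0],[0,0,-9],0],
    [[0,0,0],[0,0,-9],0],
    [[0,0,0],[0,0,0],0],
    [[0,0,0],[0,0,0],0]
  ]
}}

```text
time_s: 3.22
ee_pos: [502.8, 29.0, 112.6]
orientation: [-3.14, -0.008, -0.105]
contact_force: [-0.2, -0.5, -0.4]
finger_gap: 0.4
```

Request:
{"api": "play_rows", "payload": {
  "deltas": [
    [[0,0,0],[0,0,-3],0],
    [[0,0,0],[0,0,-3],0],
    [[0,0,0],[0,0,-2],0],
    [[0,0,0],[0,0,-2],0],
    [[0,0,0],[0,0,-1],0]
  ]
}}

```text
time_s: 3.85
ee_pos: [503.2, 29.3, 101.5]
orientation: [-3.14, -0.008, -0.104]
contact_force: [-1.4, 0.7, 3.3]
finger_gap: 0.1
```

Request:
{"api": "play_rows", "payload": {
  "deltas": [
    [[0,0,0],[0,0,-2],0],
    [[0,0,0],[0,0,-1.5],0],
    [[0,0,0],[0,0,-1.5],0],
    [[0,0,0],[0,0,-1],0]
  ]
}}

```text
time_s: 4.35
ee_pos: [503.3, 29.3, 95.7]
orientation: [-3.14, -0.009, -0.104]
contact_force: [-3.4, 0.0, 9.8]
finger_gap: 0.3
```

Stopper 1 is home: 9.8 N at z = 95.7, above the 6 N cushion threshold. I'll lift slightly and go on to stopper 2.

Request:
{"api": "play_rows", "payload": {
  "deltas": [
    [[0,0,0],[0,0,5],0],
    [[0,0,0],[0,0,10],0],
    [[0,0,0],[10,3,0],0],
    [[0,0,0],[14,4.5,0],0],
    [[0,0,0],[10,3,0],0],
    [[0,0,0],[3.5,1,0],0],
    [[0,0,0],[0,0,0],0],
    [[0,0,0],[0,0,0],0]
  ]
}}

```text
time_s: 5.35
ee_pos: [543.9, 42.0, 110.4]
orientation: [-3.14, -0.008, -0.104]
contact_force: [0.5, -0.1, -0.8]
finger_gap: 0.3
```

Request:
{"api": "play_rows", "payload": {
  "deltas": [
    [[0,0,0],[-3,-1,0],0],
    [[0,0,0],[0,0,-2],0],
    [[0,0,0],[0,0,-2],0],
    [[0,0,0],[0,0,-2],0],
    [[0,0,0],[0,0,-2],0],
    [[0,0,0],[0,0,-2],0],
    [[0,0,0],[0,0,-1.5],0],
    [[0,0,0],[0,0,-1.5],0],
    [[0,0,0],[0,0,-0.5],0]
  ]
}}

```text
time_s: 6.48
ee_pos: [540.1, 40.5, 96.8]
orientation: [-3.14, -0.009, -0.104]
contact_force: [-2.3, -0.9, 6.9]
finger_gap: 0.3
```

Request:
{"api": "play_rows", "payload": {
  "deltas": [
    [[0,0,0],[0,0,-1],0],
    [[0,0,0],[0,0,-0.5],0]
  ]
}}

```text
time_s: 6.72
ee_pos: [540.1, 40.4, 95.8]
orientation: [-3.14, -0.009, -0.105]
contact_force: [-3.9, -0.7, 9.6]
finger_gap: 0.4
```

Stopper 2 gives the same signature (9.6 N, z = 95.8). Stopper 3 is at (580.7, 42.2).

Request:
{"api": "play_rows", "payload": {
  "deltas": [
    [[0,0,0],[0,0,5],0],
    [[0,0,0],[0,0,10],0],
    [[0,0,0],[10,0.5,0],0],
    [[0,0,0],[14,0.5,0],0],
    [[0,0,0],[10,0.5,0],0],
    [[0,0,0],[3,0,0],0],
    [[0,0,0],[0,0,0],0],
    [[0,0,0],[0,0,0],0]
  ]
}}

```text
time_s: 7.72
ee_pos: [580.2, 42.1, 110.3]
orientation: [-3.14, -0.008, -0.105]
contact_force: [-0.5, 0.5, -0.6]
finger_gap: 0.6
```

Request:
{"api": "play_rows", "payload": {
  "deltas": [
    [[0,0,0],[0.5,0,-2],0],
    [[0,0,0],[0,0,-2],0],
    [[0,0,0],[0,0,-2],0],
    [[0,0,0],[0,0,-2],0],
    [[0,0,0],[0,0,-2],0],
    [[0,0,0],[0,0,-1.5],0],
    [[0,0,0],[0,0,-1.5],0],
    [[0,0,0],[0,0,-1],0],
    [[0,0,0],[0,0,-0.5],0]
  ]
}}

```text
time_s: 8.85
ee_pos: [580.5, 42.1, 96.3]
orientation: [-3.14, -0.009, -0.105]
contact_force: [-2.2, -0.6, 7.6]
finger_gap: 0.4
```

Request:
{"api": "play_rows", "payload": {
  "deltas": [
    [[0,0,0],[0,0,-1],0],
    [[0,0,0],[0,0,-0.5],0]
  ]
}}

```text
time_s: 9.1
ee_pos: [580.5, 42.1, 95.6]
orientation: [-3.141, -0.01, -0.105]
contact_force: [-3.0, -0.8, 10.1]
finger_gap: 0.6
```

Request:
{"api": "play_rows", "payload": {
  "deltas": [
    [[0,0,0],[0,0,5],0],
    [[0,0,0],[0,0,10],0],
    [[0,0,0],[10,-2,0],0],
    [[0,0,0],[14,-3,0],0],
    [[0,0,0],[10,-2,0],0],
    [[0,0,0],[3,-1,0],0],
    [[0,0,0],[0,0,0],0],
    [[0,0,0],[0,0,0],0]
  ]
}}

```text
time_s: 10.1
ee_pos: [620.2, 33.1, 109.7]
orientation: [-3.141, -0.008, -0.105]
contact_force: [0.7, 1.4, -1.1]
finger_gap: 0.4
```

Stopper 3 is home at 10.1 N. I'm now over stopper 4, which is at (620, 34).

Request:
{"api": "play_rows", "payload": {
  "deltas": [
    [[0,0,0],[0,0.5,-1.5],0],
    [[0,0,0],[0,0,-2],0],
    [[0,0,0],[0,0,-2],0],
    [[0,0,0],[0,0,-2],0],
    [[0,0,0],[0,0,-2],0],
    [[0,0,0],[0,0,-1.5],0],
    [[0,0,0],[0,0,-1.5],0],
    [[0,0,0],[0,0,-1],0],
    [[0,0,0],[0,0,-0.5],0]
  ]
}}

```text
time_s: 11.22
ee_pos: [619.8, 33.9, 96.4]
orientation: [-3.141, -0.009, -0.105]
contact_force: [-2.9, -0.0, 7.9]
finger_gap: 0.4
```

Request:
{"api": "play_rows", "payload": {
  "deltas": [
    [[0,0,0],[0,0,-0.8],0],
    [[0,0,0],[0,0,-0.3],0]
  ]
}}

```text
time_s: 11.48
ee_pos: [619.8, 34.0, 96.2]
orientation: [-3.141, -0.009, -0.105]
contact_force: [-3.5, -0.2, 8.3]
finger_gap: 0.6
```

Request:
{"api": "play_rows", "payload": {
  "deltas": [
    [[0,0,0],[0,0,-1],0],
    [[0,0,0],[0,0,-0.5],0]
  ]
}}

```text
time_s: 11.72
ee_pos: [619.8, 34.0, 95.8]
orientation: [-3.141, -0.01, -0.105]
contact_force: [-4.1, 0.2, 10.3]
finger_gap: 0.5
```

Request:
{"api": "play_rows", "payload": {
  "deltas": [
    [[0,0,0],[0,0,5],0],
    [[0,0,0],[0,0,10],0],
    [[0,0,0],[10,-5,0],0],
    [[0,0,0],[12,-6,0],0],
    [[0,0,0],[9,-5,0],0],
    [[0,0,0],[3,-1.5,0],0],
    [[0,0,0],[0,0,0],0],
    [[0,0,0],[0,0,0],0]
  ]
}}

```text
time_s: 12.72
ee_pos: [656.5, 14.5, 110.0]
orientation: [-3.141, -0.009, -0.106]
contact_force: [0.2, 0.9, -0.0]
finger_gap: 0.4
```

Request:
{"api": "play_rows", "payload": {
  "deltas": [
    [[0,0,0],[-1,1,-1.5],0],
    [[0,0,0],[0,0,-2],0],
    [[0,0,0],[0,0,-2],0],
    [[0,0,0],[0,0,-2],0],
    [[0,0,0],[0,0,-2],0],
    [[0,0,0],[0,0,-1.5],0],
    [[0,0,0],[0,0,-1.5],0],
    [[0,0,0],[0,0,-1],0],
    [[0,0,0],[0,0,-1],0]
  ]
}}

```text
time_s: 13.85
ee_pos: [655.2, 16.1, 96.3]
orientation: [-3.142, -0.01, -0.105]
contact_force: [-3.6, -0.7, 8.8]
finger_gap: 0.7
```

Request:
{"api": "play_rows", "payload": {
  "deltas": [
    [[0,0,0],[0,0,-1],0],
    [[0,0,0],[0,0,-0.5],0]
  ]
}}

```text
time_s: 14.1
ee_pos: [655.1, 16.1, 95.8]
orientation: [3.141, -0.01, -0.105]
contact_force: [-3.6, -1.4, 9.8]
finger_gap: 0.4
```

Stopper 5 gives the same signature. I'll lift just a little, staying low, and check with the camera before leaving.

Request:
{"api": "play_rows", "payload": {
  "deltas": [
    [[0,0,0],[0,0,5],0],
    [[0,0,0],[0,0,12],0],
    [[0,0,0],[0,0,5],0]
  ]
}}

```text
time_s: 14.48
ee_pos: [655.1, 16.2, 118.1]
orientation: [-3.141, -0.01, -0.105]
contact_force: [0.0, 0.5, 0.3]
finger_gap: 0.4
```

```bash
python3 - <<'E'
from h import *
print(r.state()["ee_pos"])
S=r.camera("side")
hsv=cv2.cvtColor(S["color"],cv2.COLOR_RGB2HSV)
m=cv2.inRange(hsv,(0,140,40),(8,255,255))|cv2.inRange(hsv,(172,140,40),(180,255,255))
for ce,st in sorted(blobs(S,*BLUE,15),key=lambda q:-q[0][0]):
    if 280<ce[0]<400 and 190<ce[1]<300:
        x,y=ce.astype(int);print(ce.round(1),st[4],"red",(m[y-2:y+16,x-8:x+9]>0).sum())
im=cv2.resize(S["color"][190:310,270:430],(800,600),interpolation=2);cv2.imwrite("pics/a3.png",im[:,:,::-1])
E
```

```text
[655.07108     16.19137246 118.10768955]
[374.8 241.8] 101 red 0
[354.6 243. ] 97 red 0
[339.2 289.6] 110 red 31
[334.4 241.1] 95 red 0
[315.7 235.8] 97 red 0
[300.  228.4] 82 red 0
```

View pics/a3.png

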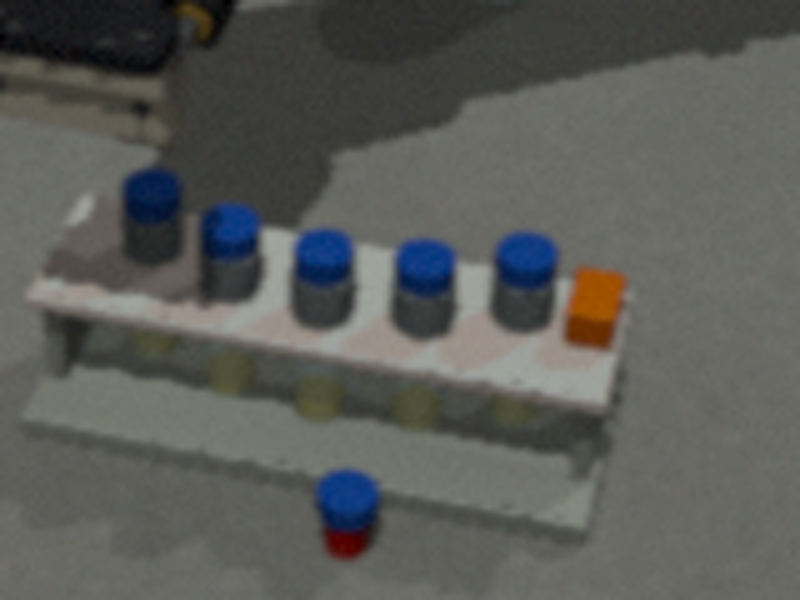

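All five heads sit on their collars with no red visible, and the spare is untouched. Now I'll move clear: straight up, then back over the beaker-free side.

Request:
{"api": "play_rows", "payload": {
  "deltas": [
    [[0,0,0],[0,0,25],0],
    [[0,0,0],[0,0,40],0],
    [[0,0,0],[0,0,40],0],
    [[0,0,0],[0,0,30],0],
    [[0,0,0],[-10,-40,0],0],
    [[0,0,0],[-10,-40,0],0],
    [[0,0,0],[-10,-40,0],0],
    [[0,0,0],[-5,-20,0],0],
    [[0,0,0],[0,0,0],0],
    [[0,0,0],[0,0,0],0],
    [[0,0,0],[0,0,0],0]
  ]
}}

```text
time_s: 15.9
ee_pos: [618.6, -121.6, 256.9]
orientation: [-3.138, -0.009, -0.098]
contact_force: [1.0, 0.4, -0.1]
finger_gap: 0.4
```

```bash
python3 - <<'E'
from h import *
s=r.state();print(s["time_s"],s["ee_pos"],s["contact_force"],abs(s["qvel"]).max())
S=r.camera("side")
for ce,st in blobs(S,*BLUE,15):
    if 280<ce[0]<400 and 190<ce[1]<300: print(ce.round(1),st[4])
r.close_job()
E
```

```text
15.9 [ 618.56761112 -121.63882895  256.91020803] [ 0.97112797  0.35621191 -0.11451606] 0.014624878576235853
[299.9 228.5] 90
[315.5 236. ] 94
[334.4 241. ] 96
[374.9 241.7] 101
[354.6 243. ] 98
[339.1 289.6] 110
the job is handed in; nothing more can be done
```

I pressed stoppers 1 to 5 home in order, in one pass with the fingers shut, and handed the job in at about 16 s. Each one ended at about 10 N (9.6–10.3 N) with its top at z ≈ 95.7 mm, which is home plus a little give in the cushion. Between stoppers the fingertips stayed about 1.5 cm above the row.

- **Stoppers:** the side camera after the last press showed no red on any of the five. Their positions in the image were the same once the arm had moved clear.
- **Spare stopper:** it hadn't moved in the image.
- **Bottle, beaker and bowl:** I didn't check these again with the camera; the tool's path was planned clear of them.
- **Robot at hand-in:** it was clear of everything, with about 1 N on the force reading, the same as at the start.

No check failed or disagreed.

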